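# Open the safety-capped reagent bottle

### The arm

A 6-joint arm with a two-finger parallel gripper is mounted at the origin on the work surface. World frame = base frame: x ahead of the robot, y to its left, z up, the work surface at z = 0. Lengths are in m, angles in rad, forces in N, time in s.
With the tool pointing down it reaches from about 0.375 to 0.9 m from the base axis. Payload 3.1 kg.
Tool frame: the origin (TCP) lies midway between the tips of the shut fingers; the grasp point (between the pads) lies 19 mm behind it (manip.hold_point_z is the distance from the TCP to the grasp point, in m); z points along the fingers, y is the direction in which the jaws open and shut (so a half turn about z gives the same grasp; the last joint's range is limited). The gripper opens to 85 mm and grips with 20 to 120 N. Pads are 22 mm wide; open, the fingers measure 114 mm over their backs; the gripper's body (76 mm by 85 mm) begins 54 mm behind the grasp point. The pads swing forward as they close: fully open they stand 13 mm farther back than shut.
Start: joints at [-1.448, 0.527, 1.433, -0, 1.181, -0.178], TCP at [0.185, -0.597, 0.231] pointing down, gripper open.
Joint ranges: [-3.08, 3.08], [-0.75, 2.2], [0.22, 2.44], [-1.43, 4.57], [0, 2.65], [-2.85, 2.85]. Speed limits (rad/s): [2.79, 2.79, 3.14, 3.14, 3.14, 3.14].

### API

Orientations are given as a unit quaternion [x, y, z, w].
In Python, from station import manip gives the robot as it stands.
- The arm moves only by the tool drive_tool, never from a script. Its argument "motion" is one flat list of numbers, 7 for each row, row after row: the shift along the tool's x, y, z in mm, then the turn, a rotation vector about the tool's x, y, z in degrees, then the finger opening in mm, from 0 to 85.4. A call has 1 to 8 rows; each row is the pose to reach, as a shift and turn from the pose measured when the call began, along the tool's axes at that moment; what a row does not reach only later rows make up. A row lasts 1/8 s, in which the tool goes at most 62.5 mm and 10.7 degrees, less where a joint would pass 70% of its speed; a pose out of reach is approached as far as the arm can. A call with a gripper value outside its range is refused whole. The fingers move at their own pace and stop on an object; "force" is the grip in N (left out, the last holds). Time passes only in rows, so rows that repeat a pose let the fingers close. It gives the time, the measured TCP pose, the force and the opening at its end, in the units of the state.
- manip.sense(): the state, without advancing time (a new reading comes with each control period).
- manip.snapshot(name): name is "scene" or "top" or "wrist"; returns a dict with "color" (400x640x3 uint8, red, green, blue), "fx", "fy", "cx", "cy" (pixels), "view" (4x4, takes a point from world to camera coordinates). Camera axes: x right, y up, looking along -z (the intrinsics and any distortion apply to the point x, -y, -z); pixel columns grow to the right and rows downward; lengths in m; the calibration is good to about 2 mm. A picture is of the moment at which its call begins. There is no depth.
- manip.sign_off(): hands the job in, once; it reports no verdict.
The state is a dict: "t": time; "q": joint angles; "qd": joint speeds; "tau": joint torques, N m; "tcp_pos": TCP position; "tool_rot": TCP orientation; "force": force on the tool from outside, world axes, zero at the start; "ft_torque": the same for the moment, N m; "finger_gap": opening from 0.0 (shut) to 1.0 (fully open).
Only numpy, scipy, OpenCV 4.12 (cv2) and the standard library are available. Lean on these libraries where they do the work, as an engineer would, in place of code of your own. Each camera call takes 0.05 s, during which the arm holds its last target.

### The job

Open the amber reagent bottle: squeeze the two orange side tabs of its safety cap inward and, keeping them squeezed, turn the cap anticlockwise until you feel its open stop, then lift it straight off and set it down upright inside the white tray without dropping it. Squeeze firmly but not so hard that the tabs crack, and never force the cap against its lock or its stops, or pull the bottle up out of its holder. Leave the tip rack, the tube rack and the jar alone.

Things in the scene. Friction and masses are not known exactly. Their poses are not given: they have to be found in the camera images.
- cap_grip (a point): Centre of the safety cap, on its turning axis: a black ribbed cup, 41 mm across, 32 mm high (lower edge 17 mm below this point), 40 g with its tabs, upright on the bottle's neck, z up. On its +y and -y sides stand two orange tabs. Fingers have free room beside the tabs down to 30 mm below this point. It turns freely, anticlockwise from above, once both tabs are held in.
- tab_a (a joint): Press of the tab on the cap's +y side, m: 0 sprung out, 0.0035 fully in (hard stop); clear of its lock tooth from about 0.003. Its spring takes 2 N at first, 9 N at full press; it cracks above 35 N of pinch.
- tab_b (a joint): Press of the tab on the cap's -y side, as tab_a.
- tab_a_pad (a point): Middle of the outer face of the +y tab (the -y tab is its mirror image): an upright orange paddle 20 mm wide, 24 mm high, 4 mm thick, its middle level with the cap's centre. The outer faces of the two tabs are 60 mm apart when sprung out, 53 mm when fully pressed.
- bottle_mouth (a point): Centre of the bottle's mouth, at the top of its neck, under the cap. From its start the cap turns 45 to 82 degrees to a firm open stop; how far depends on how far it was closed and must be felt. Within 5 degrees of that stop it lifts straight off (30 mm clears the neck); before it, bayonet lugs hold it down. More than 0.4 N m against lock or stop does damage.
- bottle: Square amber bottle, 74 by 74 mm, 105 mm high to its sloping shoulder, mouth at 158 mm; 0.4 to 0.9 kg, loose in its holder. A white collar, 51 mm across, 125 to 128 mm up, carries two lock teeth, one in the way of each tab's foot until the tab is pressed. Origin at the centre of its underside, z up along the neck's axis.
- holder: Grey block, 96 by 96 by 46 mm, fixed to the bench (two screwed lugs make it 138 mm long in x), with a square well in which the bottle stands 10 mm above the bench, with 1 mm of play all round, and cannot turn. Origin at the centre of its underside.
- tray_in (a point): Centre of the inner floor of the white tray, fixed, 4 mm above the bench. Inside 172 by 142 mm (x by y), rim 10 mm above the floor.
- tip_rack: Pipette tip rack, white and blue box with white tips, 86 by 124 mm, 53 mm high, loose. Origin under its centre.
- tube_rack: White rack of small tubes with blue and white caps, 70 by 150 mm, 54 mm high, loose. Origin under its centre.
- jar: Small closed jar with a white lid, 52 mm across, 62 mm high, loose. Origin under its centre.
There are look-alikes about, which are no part of the job. Of the things that look like the part that bears cap_grip, the larger one is meant. Leave any red look-alike of the bottle alone.

How it is judged:
On the way, in this order (a step that is already met when the one before it is completed fails the run):
1. both tabs squeezed in with the cap still on the neck (value of joint each of tab_a, tab_b above 0.0027 m and distance between cap_grip and bottle below 0.15 m), for 0.2 s.
2. the cap turned to its open position, tabs still squeezed (value of joint each of tab_a, tab_b above 0.0025 m and angle between the y axis of cap_grip and the y axis of bottle, either way round above 0.93 rad and distance between cap_grip and bottle below 0.152 m), for 0.1 s.
3. the cap lifted clear of the neck, straight above it (z of cap_grip in the frame of bottle above 0.176 m and horizontal distance between cap_grip and bottle below 0.03 m).
At the end, for the whole second after the job is handed in: The cap stands upright (within 6 degrees), at rest and let go, on the floor of the tray (its centre within 70 mm of the tray's centre along its length and 55 mm across it); the bottle stands upright (within 3 degrees) and fully down in its holder (within 4 mm of its seat, 6 mm of the centre) (x of cap_grip in the frame of tray_in between -0.07 and 0.07 m and y of cap_grip in the frame of tray_in between -0.055 and 0.055 m and z of cap_grip in the frame of tray_in between 0.013 and 0.021 m and angle between cap_grip's own z axis and vertical below 0.1 rad and linear speed of cap below 0.02 m/s and angle between bottle's own z axis and vertical below 0.06 rad and z of bottle in the frame of holder below 0.014 m and horizontal distance between bottle and holder below 0.006 m); the robot touches nothing.
It fails at once if the tabs are crushed: more than 70 N of finger force on the cap (35 N a side) (contact force between the fingers and cap above 70 N).
It fails at once if the cap is forced against the neck, its lock or its stops (contact force between cap and bottle above 40 N).
It fails at once if the bottle is pulled up out of its holder by more than 10 mm (z of bottle in the frame of holder above 0.02 m).
It fails at once if the cap is dropped: off the neck and untouched by the fingers while more than 15 mm above the tray floor (contact force between the fingers and cap below 0.05 N and z of cap_grip in the frame of tray_in above 0.032 m and distance between cap_grip and bottle above 0.17 m).
It fails at once if the tip rack, the tube rack or the jar is moved more than 20 mm (distance of any of tip_rack, tube_rack, jar from where it was at the start of the episode above 0.02 m).
It also fails if it takes over 72 s, if anything falls off the work surface, if the arm or the gripper's body presses on something with over 40 N, if the wrist force passes 120 N, or if a joint passes its speed limit or range.

## Working session

There is one attempt and no reset: what is moved stays moved. The work goes in short steps, Python scripts to look and compute and a tool call to move; the robot and the scene stay as the last step left them, time stands still between calls to the robot, and variables do not carry over. Pictures are saved under pics/ and viewed, and the job is handed in when it is done.

Besides the shell and the picture viewer there is one more tool, called after "Emit:" by a JSON object that holds its "fn" and its "kwargs". drive_tool: Moves the arm, as the interface text tells. Its arguments: {"type":"object","properties":{"motion":{"type":"array","items":{"type":"number"}},"force":{"type":"number"}},"required":["motion"]}

```bash
ls; mkdir -p pics
cat > h.py <<'E'
import numpy as np, cv2
from station import manip
def snap(n,f):
    s=manip.snapshot(n); cv2.imwrite('pics/'+f,cv2.cvtColor(s['color'],cv2.COLOR_RGB2BGR)); 
    np.savez('pics/'+f[:-4]+'.npz',**{k:np.array(v) for k,v in s.items()}); return s
def proj(s,P):
    P=np.atleast_2d(P); c=(np.array(s['view'])@np.c_[P,np.ones(len(P))].T).T[:,:3]
    return np.c_[s['fx']*c[:,0]/-c[:,2]+s['cx'], s['fy']*-c[:,1]/-c[:,2]+s['cy']]
def ray(s,u,v,z):
    V=np.array(s['view']);R=V[:3,:3];o=-R.T@V[:3,3]
    d=R.T@np.array([(u-s['cx'])/s['fx'],-(v-s['cy'])/s['fy'],-1]);return o+d*(z-o[2])/d[2]
E
python3 - <<'E'
from h import *
for n in("scene","top","wrist"):
    s=snap(n,n+'0.png');print(n,[k for k in s],s['fx'],s['fy'],s['cx'],s['cy']);print(np.round(s['view'],3).tolist())
print(manip.sense())
E
```

```text
pics
scene ['color', 'fx', 'fy', 'cx', 'cy', 'view'] 486.4915405766345 486.4915405766345 313.8422603849381 200.14715013343965
[[0.125, 0.992, -0.011, -0.037], [-0.851, 0.113, 0.513, 0.434], [0.51, -0.054, 0.858, -1.282], [0.0, 0.0, 0.0, 1.0]]
top ['color', 'fx', 'fy', 'cx', 'cy', 'view'] 433.197784170604 433.197784170604 320.99482417889936 196.9504522032853
[[0.087, -0.996, 0.005, -0.073], [0.973, 0.086, 0.213, -0.584], [-0.213, -0.014, 0.977, -0.93], [0.0, 0.0, 0.0, 1.0]]
wrist ['color', 'fx', 'fy', 'cx', 'cy', 'view'] 286.16115686458556 286.16115686458556 321.2051578496317 201.63134157692815
[[0.296, -0.955, -0.001, -0.624], [0.902, 0.28, -0.327, 0.042], [0.313, 0.096, 0.945, -0.38], [0.0, 0.0, 0.0, 1.0]]
{'t': 0.15, 'q': array([-1.44850046e+00,  5.28272781e-01,  1.43361606e+00, -2.73523657e-05,
        1.18142025e+00, -1.78514830e-01]), 'qd': array([-0.00108437, -0.00143868, -0.00255588,  0.0012958 ,  0.00064942,
        0.00042972]), 'tau': array([ 7.71463492e-04, -4.42742801e+01, -1.78275114e+01, -2.30262203e-04,
        5.58174070e-03,  4.24922604e-06]), 'tcp_pos': array([ 0.18512674, -0.59636714,  0.23054348]), 'tool_rot': array([ 9.88709279e-01,  1.49844005e-01,  1.14778614e-05, -8.58233898e-04]), 'force': array([0.10613296, 0.30540989, 0.46197279]), 'ft_torque': array([ 0.01297421, -0.01007353, -0.00516343]), 'finger_gap': 0.9986086407175093}
```

View pics/scene0.png

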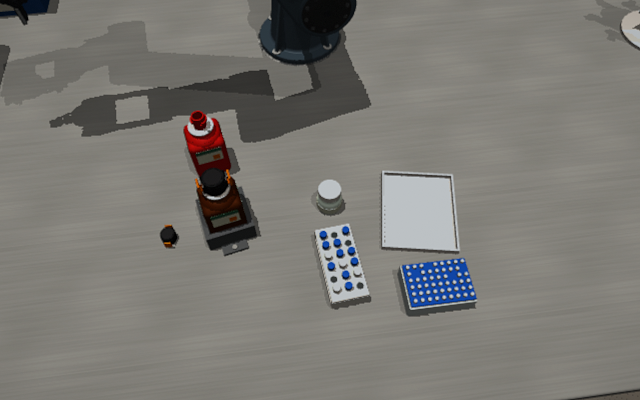

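View pics/top0.png

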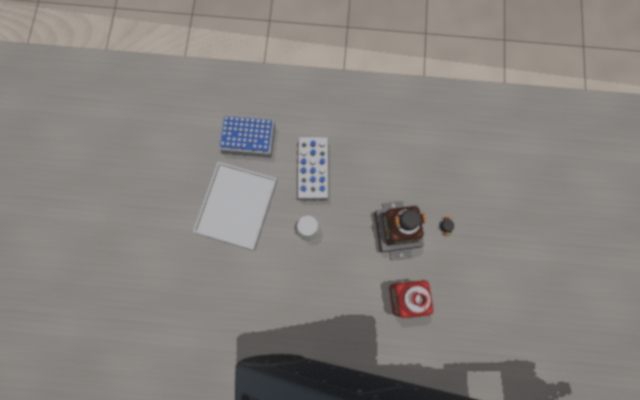

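View pics/wrist0.png

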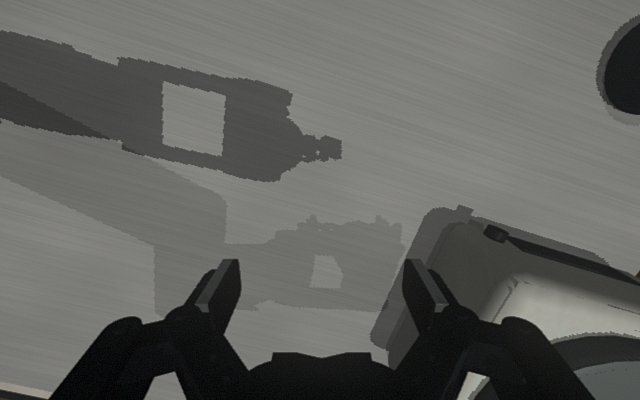

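Run:
```python
import cv2,numpy as np
a=cv2.imread('pics/scene0.png')[150:260,150:270];b=cv2.imread('pics/top0.png')[190:270,360:470]
a=cv2.resize(a,None,fx=5,fy=5,interpolation=2)[:550,:600];b=cv2.resize(b,None,fx=5,fy=5,interpolation=2)
cv2.imwrite('pics/za.png',a);cv2.imwrite('pics/zb.png',b)
```

```text
(no output)
```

View pics/za.png

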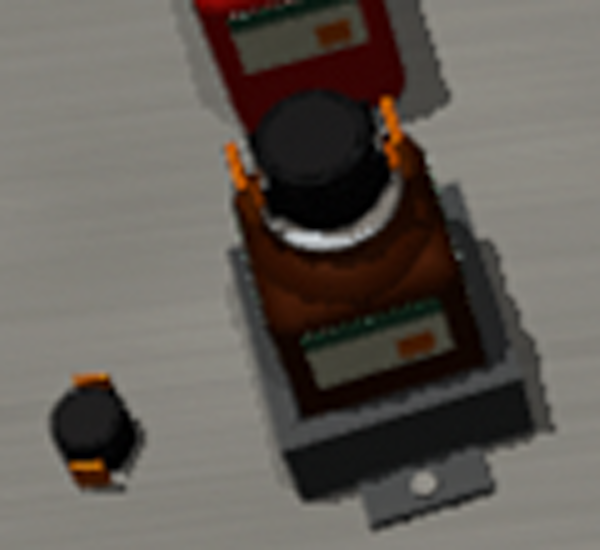

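View pics/zb.png

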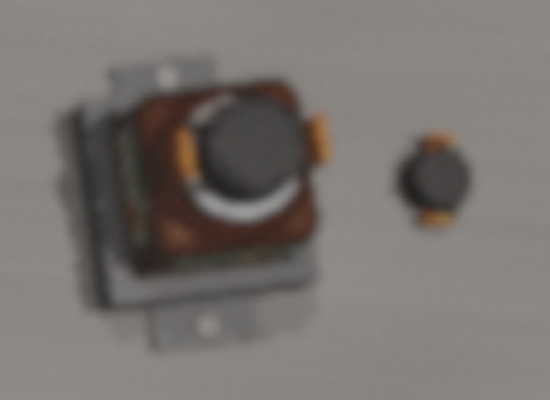

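Run:
```python
from h import *
A=np.load('pics/scene0.npz');B=np.load('pics/top0.npz')
z=lambda p,o:(p[0]/5+o[0]-.4,p[1]/5+o[1]-.4)
sc=lambda p,h:np.round(ray(A,*z(p,(150,150)),h),4)
tp=lambda p,h:np.round(ray(B,*z(p,(360,190)),h),4)
print('cap top',sc((312,137),.172),tp((252,148),.172))
print('tabs top .168', sc((236,147),.168),sc((387,99),.168),tp((185,140),.168),tp((318,122),.168))
print('holes', tp((168,77),.004),tp((208,325),.004),sc((424,484),.004))
print('bottle-shoulder corners top', [tp(p,.115) for p in((150,98),(285,85),(315,240),(140,272))])
# tray corners
for p in((220,163),(276,178),(254,249),(194,232)): print('tray',np.round(ray(B,*p,.014),4))
for p in((382,171),(453,174),(459,251),(381,247)): print('trayS',np.round(ray(A,*p,.014),4))
for n,p,h in(('tube',(313,168),.05),('tip',(247,135),.05),('jar',(308,226),.062),('red',(418,298),.15),('small',(360+437/5,190+180/5),.02)):print(n,np.round(ray(B,*p,h),4))
```

```text
cap top [ 0.5385 -0.2074  0.172 ] [ 0.5344 -0.2054  0.172 ]
tabs top .168 [ 0.5364 -0.2347  0.168 ] [ 0.523  -0.1815  0.168 ] [ 0.536 -0.179  0.168] [ 0.5481 -0.2324  0.168 ]
holes [ 0.5964 -0.1965  0.004 ] [ 0.4785 -0.2215  0.004 ] [ 0.594  -0.1962  0.004 ]
bottle-shoulder corners top [array([ 0.5628, -0.1718,  0.115 ]), array([ 0.5736, -0.2297,  0.115 ]), array([ 0.5075, -0.2451,  0.115 ]), array([ 0.4874, -0.1716,  0.115 ])]
tray [0.6617 0.2332 0.014 ]
tray [0.636  0.0926 0.014 ]
tray [0.4604 0.1252 0.014 ]
tray [0.4878 0.2712 0.014 ]
trayS [0.4618 0.1266 0.014 ]
trayS [0.4895 0.2746 0.014 ]
trayS [0.6659 0.2375 0.014 ]
trayS [0.6377 0.0895 0.014 ]
tube [0.6588 0.0039 0.05  ]
tip [0.7266 0.1689 0.05  ]
jar [0.5187 0.0023 0.062 ]
red [ 0.3812 -0.2325  0.15  ]
small [ 0.5537 -0.3243  0.02  ]
```

Emit:
{"fn": "drive_tool", "kwargs": {"motion": [30, -18, -10, 0, 0, 0, 85, 85, -50, -30, 0, 0, 1, 85, 140, -83, -50, 0, 0, 2, 85, 195, -116, -60, 0, 0, 3, 85, 250, -148, -60, 0, 0, 4, 85, 305, -181, -60, 0, 0, 4, 85, 355, -211, -60, 0, 0, 4, 85, 400, -237, -60, 0, 0, 4, 85]}}

```text
t: 1.15
tcp_pos: [0.498, -0.2498, 0.291]
tool_rot: [0.993, 0.115, -0.0, -0.001]
force: [0.2, -1.0, 0.0]
finger_gap: 0.998
```

Run:
```python
from h import *
snap('wrist','wrist1.png');s=manip.sense();print({k:np.round(v,4) for k,v in s.items()})
```

```text
{'t': np.float64(1.2), 'q': array([-0.6559,  0.3708,  1.5289,  0.0086,  1.2427,  0.6758]), 'qd': array([-0.0852, -0.0164,  0.0372, -0.0629,  0.0034, -0.1649]), 'tau': array([-5.77920e+00, -3.63816e+01, -1.80787e+01, -1.48150e+00,
        2.60000e-03,  2.38400e-01]), 'tcp_pos': array([ 0.5025, -0.2435,  0.2911]), 'tool_rot': array([ 0.993 ,  0.1179,  0.0026, -0.0032]), 'force': array([ 2.022 ,  2.8055, -0.1325]), 'ft_torque': array([ 0.0596, -0.1048,  0.0447]), 'finger_gap': np.float64(0.9924)}
```

View pics/wrist1.png

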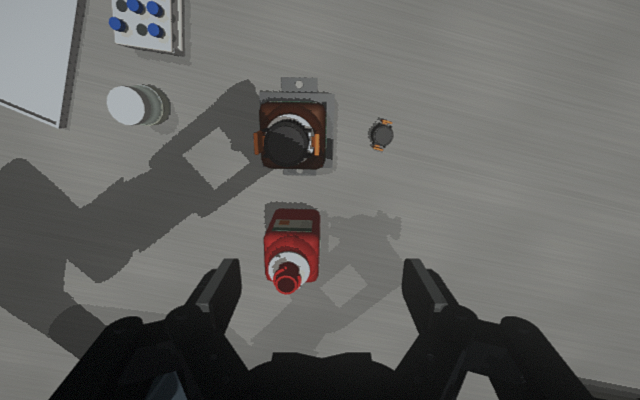

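Emit:
{"fn": "drive_tool", "kwargs": {"motion": [15, -10, 10, 0, 0, 0, 85, 32, -20, 20, 0, 0, 0, 85, 42, -27, 30, 0, 0, 0, 85, 42, -27, 30, 0, 0, 0, 85, 42, -27, 30, 0, 0, 0, 85]}}

```text
t: 1.82
tcp_pos: [0.5368, -0.208, 0.2615]
tool_rot: [0.993, 0.117, 0.002, -0.003]
force: [0.1, -0.4, -0.4]
finger_gap: 0.995
```

Run:
```python
from h import *
a=snap('wrist','wrist2.png')['color'];s=manip.sense();print({k:np.round(v,4) for k,v in s.items() if k!='tau'})
```

```text
{'t': np.float64(1.875), 'q': array([-0.568 ,  0.4259,  1.5249,  0.0085,  1.1903,  0.7645]), 'qd': array([-0.0014, -0.0059, -0.0005,  0.0006, -0.0007,  0.0011]), 'tcp_pos': array([ 0.5368, -0.2081,  0.2617]), 'tool_rot': array([ 0.9931,  0.1173,  0.0027, -0.0029]), 'force': array([-0.4524, -0.5194,  0.6354]), 'ft_torque': array([-0.016 , -0.0304,  0.0204]), 'finger_gap': np.float64(0.9932)}
```

View pics/wrist2.png

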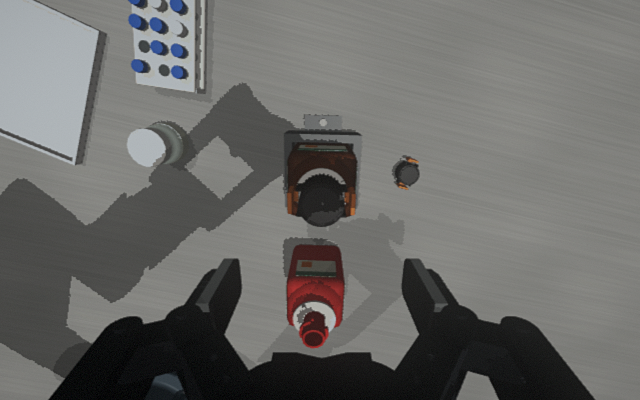

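Run:
```python
import cv2,numpy as np
from h import *
W=np.load('pics/wrist2.npz')
a=cv2.imread('pics/wrist2.png')[105:235,270:375]
a=cv2.resize(a,None,fx=4.5,fy=4.5,interpolation=2)
cv2.imwrite('pics/zw.png',a);print(a.shape)
# predicted overlay
print(np.round(W['view'],3))
print('campos',-W['view'][:3,:3].T@W['view'][:3,3])
for z in(.172,):
  print(ray(W,322,204,z))
```

```text
(585, 472, 3)
[[ 0.233 -0.972 -0.005 -0.327]
 [ 0.92   0.222 -0.322 -0.397]
 [ 0.314  0.071  0.947 -0.563]
 [ 0.     0.     0.     1.   ]]
campos [ 0.6186376  -0.18933326  0.40310197]
[ 0.5399488  -0.20782589  0.172     ]
```

View pics/zw.png

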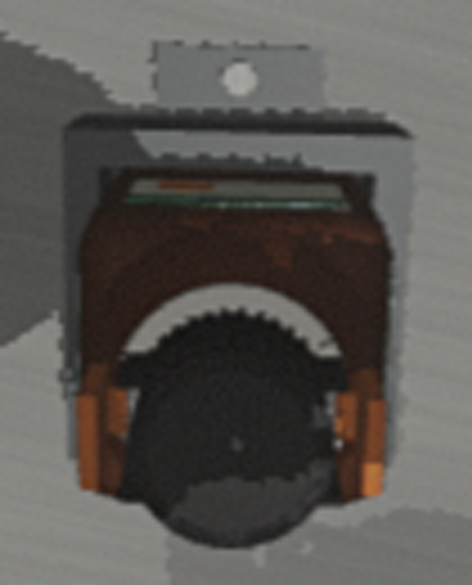

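Emit:
{"fn": "drive_tool", "kwargs": {"motion": [0.5, 0.5, 25, -0.3, -0.35, 0, 85, 0.8, 0.7, 55, -0.3, -0.35, 0, 85, 0.8, 0.7, 85, -0.3, -0.35, 0, 85, 0.8, 0.7, 110, -0.3, -0.35, 0, 85, 0.8, 0.7, 125, -0.3, -0.35, 0, 85, 0.8, 0.7, 128, -0.3, -0.35, 0, 85, 0.8, 0.7, 128, -0.3, -0.35, 0, 85], "force": 25}}

```text
t: 2.75
tcp_pos: [0.5388, -0.2083, 0.1344]
tool_rot: [0.993, 0.117, 0.0, 0.0]
force: [-1.1, -0.4, 0.4]
finger_gap: 0.995
```

```bash
cat >> h.py <<'E'
def st():
    s=manip.sense();print({k:np.round(v,4).tolist() for k,v in s.items() if k not in('tau','qd')})
E
python3 - <<'E'
from h import *
st()
a=snap('wrist','wrist3.png')['color'];snap('scene','scene3.png')
b=cv2.imread('pics/scene3.png')[110:260,130:290];cv2.imwrite('pics/zs3.png',cv2.resize(b,None,fx=4,fy=4,interpolation=2))
E
```

```text
{'t': 2.75, 'q': [-0.5622, 0.592, 1.6421, -0.0003, 0.9062, 0.7739], 'tcp_pos': [0.5388, -0.2083, 0.1344], 'tool_rot': [0.9931, 0.1172, 0.0005, 0.0005], 'force': [-1.0585, -0.4438, 0.3662], 'ft_torque': [-0.0456, 0.0347, -0.0454], 'finger_gap': 0.9953}
```

View pics/wrist3.png

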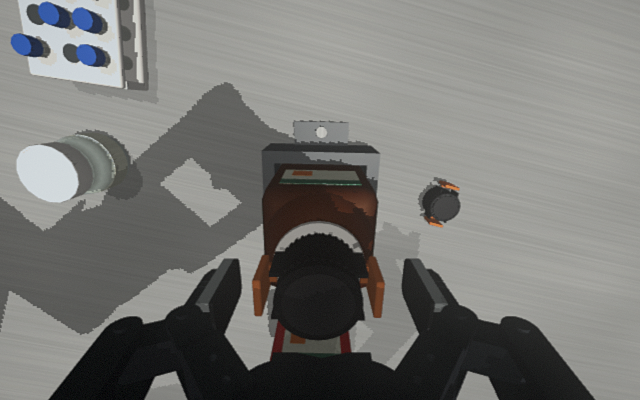

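View pics/zs3.png

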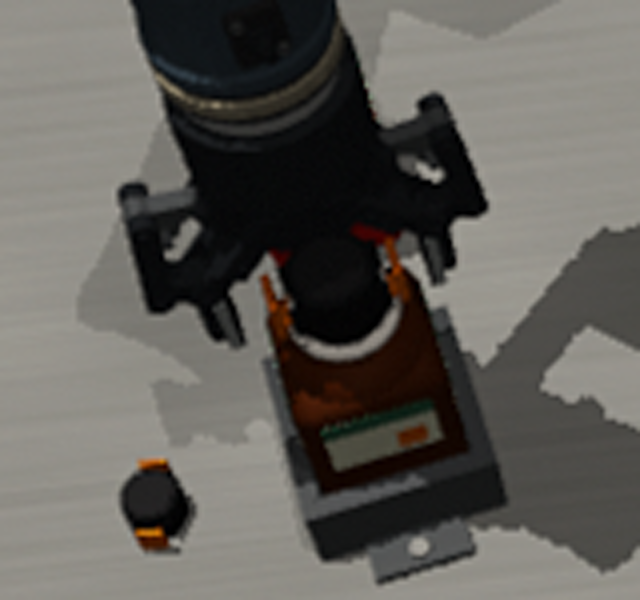

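Run:
```python
from h import *
W=np.load('pics/wrist3.npz');im=cv2.imread('pics/wrist3.png')
im=cv2.resize(im[200:380,200:440],None,fx=3.3,fy=3.3,interpolation=2)
c=np.array([.5383,-.2075]);yaw=np.deg2rad(13.4);X=np.array([np.cos(yaw),np.sin(yaw)]);Y=np.array([-X[1],X[0]])
def dr(P,col):
    p=(proj(W,P)-[200,200]+.5)*3.3
    cv2.polylines(im,[np.int32(p)],False,col,1)
t=np.linspace(0,2*np.pi,60)
dr([[*(c+.0205*np.cos(a)*X+.0205*np.sin(a)*Y),.172] for a in t],(0,255,0))
for s in(1,-1):
    dr([[*(c+s*.030*Y+u*X),.157+h] for u,h in((-.01,-.012),(.01,-.012),(.01,.012),(-.01,.012),(-.01,-.012))],(255,255,0))
cv2.imwrite('pics/ov3.png',im)
```

```text
(no output)
```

View pics/ov3.png

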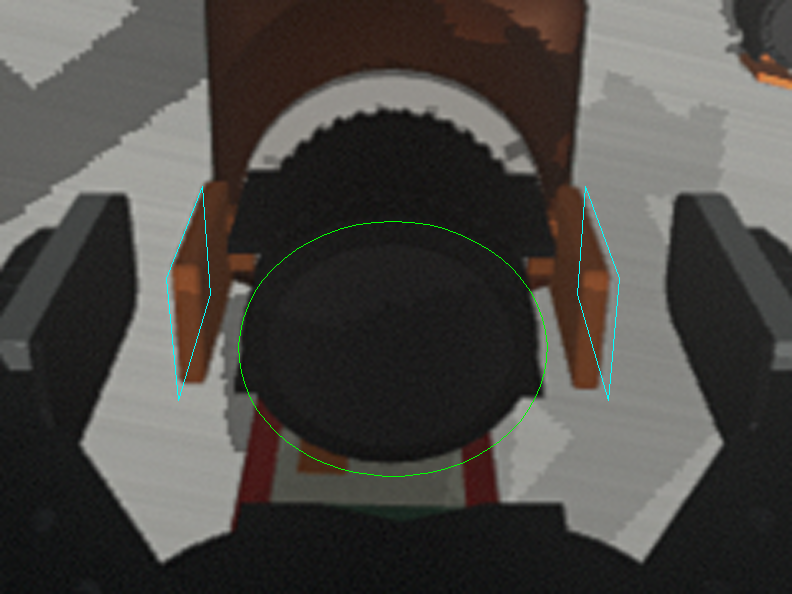

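Run:
```python
from h import *
from scipy.optimize import least_squares
W=np.load('pics/wrist3.npz')
ob=np.array([(172,266),(205,183),(182,380),(610,270),(580,187),(600,386)])/3.3+200-.5
loc=np.array([(.01,.03,.012),(.01,.03,-.012),(-.01,.03,.012),(.01,-.03,.012),(.01,-.03,-.012),(-.01,-.03,.012)])
def f(p):
    c,s=np.cos(p[3]),np.sin(p[3]);R=np.array([[c,-s,0],[s,c,0],[0,0,1]])
    return (proj(W,loc@R.T+p[:3])-ob).ravel()
r=least_squares(f,[.538,-.208,.157,.23],x_scale=[.01,.01,.01,.1]);print(r.x,np.rad2deg(r.x[3]),np.round(r.fun,1))
V=W['view'];o=-V[:3,:3].T@V[:3,3];print(o)
```

```text
[ 0.53682403 -0.20751398  0.15263218  0.22154923] 12.693835587356105 [ 0.4 -0.   0.6 -1.3  0.1  1.4 -0.1  0.1 -0.4 -1.3 -0.6  0.8]
[ 0.62111755 -0.18863209  0.27561521]
```

Emit:
{"fn": "drive_tool", "kwargs": {"motion": [-1, -1, 3, 0, 0, 0.4, 75, -1, -1, 3, 0, 0, 0.4, 68, -1, -1, 3, 0, 0, 0.4, 64, -1, -1, 3, 0, 0, 0.4, 64]}}

```text
t: 3.35
tcp_pos: [0.5379, -0.2076, 0.1318]
tool_rot: [0.993, 0.114, 0.001, 0.001]
force: [-0.4, -0.1, -0.2]
finger_gap: 0.755
```

Run:
```python
from h import *
st()
a=snap('wrist','wrist4.png')['color']
b=cv2.imread('pics/wrist4.png')[200:380,200:440];cv2.imwrite('pics/z4.png',cv2.resize(b,None,fx=3.3,fy=3.3,interpolation=2))
```

```text
{'t': 3.35, 'q': [-0.5619, 0.5942, 1.6475, -0.0002, 0.8976, 0.7809], 'tcp_pos': [0.5379, -0.2076, 0.1318], 'tool_rot': [0.9935, 0.1138, 0.0009, 0.0008], 'force': [-0.4423, -0.1294, -0.2004], 'ft_torque': [0.0088, -0.0953, 0.0345], 'finger_gap': 0.7549}
```

View pics/z4.png

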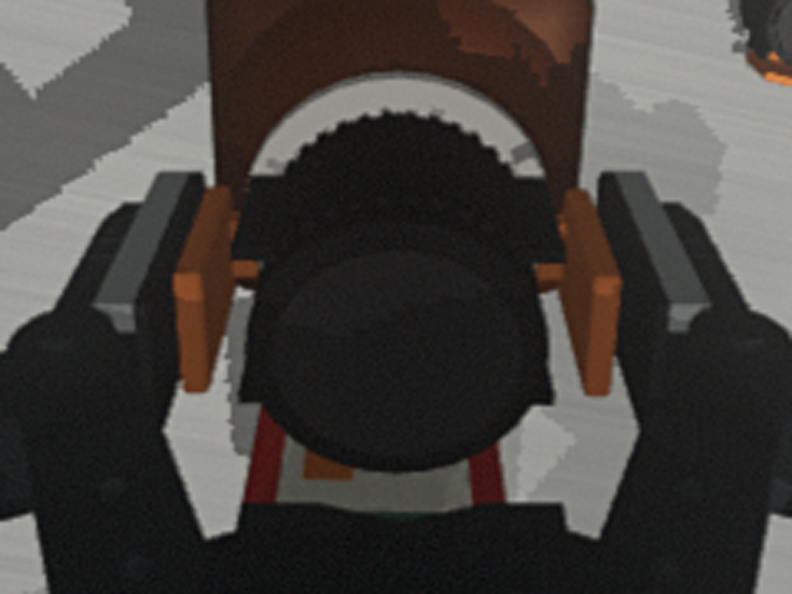

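Emit:
{"fn": "drive_tool", "kwargs": {"motion": [0.8, -0.6, 0, 0, 0, 0, 64, 0.8, -0.6, 0, 0, 0, 0, 60, 0.8, -0.6, 0, 0, 0, 0, 58, 0.8, -0.6, 0, 0, 0, 0, 56, 0.8, -0.6, 0, 0, 0, 0, 54, 0.8, -0.6, 0, 0, 0, 0, 50, 0.8, -0.6, 0, 0, 0, 0, 50, 0.8, -0.6, 0, 0, 0, 0, 50], "force": 25}}

```text
t: 4.4
tcp_pos: [0.5388, -0.2068, 0.133]
tool_rot: [0.994, 0.114, 0.001, 0.001]
force: [-2.8, 1.2, 9.3]
finger_gap: 0.611
```

Run:
```python
from h import *
st()
a=snap('wrist','wrist5.png')['color']
b=cv2.imread('pics/wrist5.png')[200:380,200:440];cv2.imwrite('pics/z5.png',cv2.resize(b,None,fx=3.3,fy=3.3,interpolation=2))
st()
```

```text
{'t': 4.4, 'q': [-0.56, 0.5928, 1.646, 0.0001, 0.8995, 0.7826], 'tcp_pos': [0.5388, -0.2068, 0.133], 'tool_rot': [0.9935, 0.1138, 0.0013, 0.001], 'force': [-2.7748, 1.2095, 9.2984], 'ft_torque': [0.2651, 0.2644, 0.0169], 'finger_gap': 0.6106}
{'t': 4.45, 'q': [-0.56, 0.5928, 1.646, 0.0001, 0.8996, 0.7826], 'tcp_pos': [0.5388, -0.2068, 0.133], 'tool_rot': [0.9935, 0.1138, 0.0013, 0.001], 'force': [-1.418, 1.0127, 8.8439], 'ft_torque': [0.2206, 0.279, -0.0542], 'finger_gap': 0.6119}
```

View pics/z5.png

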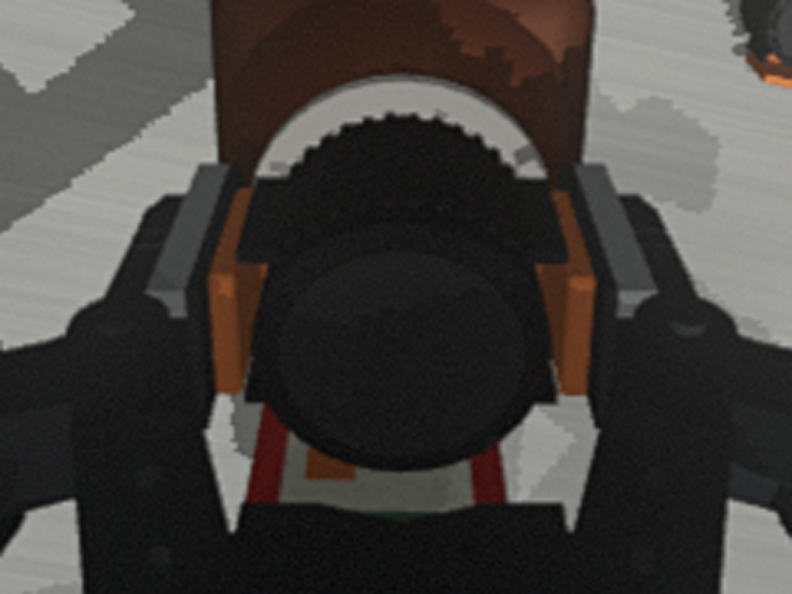

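Emit:
{"fn": "drive_tool", "kwargs": {"motion": [0, 0, 0, 0, 0, -1, 50, 0, 0, 0, 0, 0, -2, 50, 0, 0, 0, 0, 0, -3, 50, 0, 0, 0, 0, 0, -3, 50]}}

```text
t: 4.95
tcp_pos: [0.539, -0.2068, 0.1331]
tool_rot: [0.99, 0.14, 0.001, 0.001]
force: [-0.7, 1.3, 3.9]
finger_gap: 0.61
```

```bash
cat >> h.py <<'E'
def yaw():
    x,y=manip.sense()['tool_rot'][:2];return np.rad2deg(2*np.arctan2(y,x))
E
python3 -c "
from h import *
st();print(yaw())"
```

```text
{'t': 4.95, 'q': [-0.56, 0.5927, 1.6456, 0.0002, 0.8995, 0.7301], 'tcp_pos': [0.539, -0.2068, 0.1331], 'tool_rot': [0.9902, 0.1398, 0.0015, 0.0012], 'force': [-0.7256, 1.2694, 3.8583], 'ft_torque': [0.1133, -0.0272, 0.0226], 'finger_gap': 0.6097}
16.077939599423804
```

Emit:
{"fn": "drive_tool", "kwargs": {"motion": [0, 0, 0, 0, 0, -3, 50, 0, 0, 0, 0, 0, -7, 50, 0, 0, 0, 0, 0, -11, 50, 0, 0, 0, 0, 0, -14, 50, 0, 0, 0, 0, 0, -16, 50, 0, 0, 0, 0, 0, -17, 50, 0, 0, 0, 0, 0, -17, 50]}}

```text
t: 5.82
tcp_pos: [0.5393, -0.2068, 0.1331]
tool_rot: [0.959, 0.285, 0.002, 0.001]
force: [1.9, 1.0, 3.2]
finger_gap: 0.608
```

```bash
python3 -c "
from h import *
st();print(yaw())"
```

```text
{'t': 5.825, 'q': [-0.5598, 0.5928, 1.6454, 0.0005, 0.8992, 0.4336], 'tcp_pos': [0.5393, -0.2068, 0.1331], 'tool_rot': [0.9587, 0.2846, 0.0015, 0.0015], 'force': [1.8513, 1.0366, 3.1813], 'ft_torque': [0.2192, -0.1753, 0.0278], 'finger_gap': 0.6084}
33.06603571830586
```

Emit:
{"fn": "drive_tool", "kwargs": {"motion": [0, 0, 0, 0, 0, -3, 50, 0, 0, 0, 0, 0, -7, 50, 0, 0, 0, 0, 0, -11, 50, 0, 0, 0, 0, 0, -15, 50, 0, 0, 0, 0, 0, -18, 50, 0, 0, 0, 0, 0, -20, 50, 0, 0, 0, 0, 0, -21, 50, 0, 0, 0, 0, 0, -21, 50]}}

```text
t: 6.82
tcp_pos: [0.539, -0.2066, 0.1331]
tool_rot: [0.891, 0.454, 0.001, 0.001]
force: [1.0, 1.9, 3.9]
finger_gap: 0.612
```

```bash
python3 -c "
from h import *
st();print(yaw())
snap('wrist','wrist6.png')"
```

```text
{'t': 6.825, 'q': [-0.5597, 0.5927, 1.6457, 0.0006, 0.8997, 0.0673], 'tcp_pos': [0.539, -0.2066, 0.1331], 'tool_rot': [0.8908, 0.4544, 0.0011, 0.0014], 'force': [0.9823, 1.8665, 3.9362], 'ft_torque': [0.3782, 0.0635, -0.031], 'finger_gap': 0.6115}
54.049881793130574
```

View pics/wrist6.png

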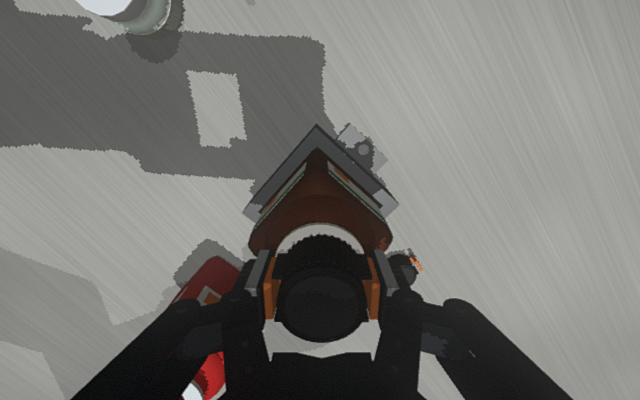

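Emit:
{"fn": "drive_tool", "kwargs": {"motion": [0, 0, 0, 0, 0, -1.5, 50, 0, 0, 0, 0, 0, -3, 50, 0, 0, 0, 0, 0, -3, 50]}}

```text
t: 7.25
tcp_pos: [0.539, -0.2065, 0.1331]
tool_rot: [0.879, 0.478, 0.001, 0.001]
force: [-0.2, 1.7, 3.8]
finger_gap: 0.61
```

```bash
cat > r.py <<'E'
from h import *
s=manip.sense();print(s['t'],round(yaw(),2),np.round(s['tcp_pos'],4),np.round(s['force'],1),np.round(s['ft_torque'],3),round(s['tau'][5],3),round(s['finger_gap'],4))
E
python3 r.py
```

```text
7.25 57.07 [ 0.539  -0.2065  0.1331] [-0.2  1.7  3.8] [ 0.409 -0.023 -0.054] -0.061 0.6102
```

Emit:
{"fn": "drive_tool", "kwargs": {"motion": [0, 0, 0, 0, 0, -1, 50, 0, 0, 0, 0, 0, -2, 50, 0, 0, 0, 0, 0, -2, 50]}}

```text
t: 7.62
tcp_pos: [0.5389, -0.2065, 0.1331]
tool_rot: [0.87, 0.493, 0.001, 0.001]
force: [0.7, 1.0, 2.8]
finger_gap: 0.608
```

```bash
python3 r.py
```

```text
7.625 59.08 [ 0.5389 -0.2065  0.1331] [0.7 1.  2.8] [ 0.407 -0.015 -0.029] -0.059 0.6083
```

Emit:
{"fn": "drive_tool", "kwargs": {"motion": [0, 0, 0, 0, 0, -1, 50, 0, 0, 0, 0, 0, -2, 50, 0, 0, 0, 0, 0, -2, 50]}}

```text
t: 8.0
tcp_pos: [0.5389, -0.2065, 0.1331]
tool_rot: [0.861, 0.508, 0.001, 0.001]
force: [0.8, 3.1, 4.3]
finger_gap: 0.61
```

```bash
python3 r.py
```

```text
8.0 61.1 [ 0.5389 -0.2065  0.1331] [0.8 3.1 4.3] [ 0.402 -0.006 -0.025] -0.06 0.6097
```

Emit:
{"fn": "drive_tool", "kwargs": {"motion": [0, 0, 0, 0, 0, -1, 50, 0, 0, 0, 0, 0, -2, 50, 0, 0, 0, 0, 0, -2, 50]}}

```text
t: 8.38
tcp_pos: [0.5388, -0.2065, 0.1331]
tool_rot: [0.852, 0.523, 0.001, 0.001]
force: [0.0, 2.3, 4.5]
finger_gap: 0.611
```

```bash
python3 r.py
```

```text
8.375 63.12 [ 0.5388 -0.2065  0.1331] [0.  2.3 4.5] [ 0.357  0.085 -0.011] -0.06 0.6114
```

Emit:
{"fn": "drive_tool", "kwargs": {"motion": [0, 0, 0, 0, 0, -1, 50, 0, 0, 0, 0, 0, -2, 50, 0, 0, 0, 0, 0, -2, 50]}}

```text
t: 8.75
tcp_pos: [0.5388, -0.2066, 0.1331]
tool_rot: [0.843, 0.538, 0.001, 0.001]
force: [0.1, 2.1, 4.4]
finger_gap: 0.611
```

```bash
python3 r.py
```

```text
8.75 65.13 [ 0.5388 -0.2066  0.1331] [0.1 2.1 4.4] [ 0.381  0.027 -0.028] -0.06 0.6109
```

52° turned, free so far.

Emit:
{"fn": "drive_tool", "kwargs": {"motion": [0, 0, 0, 0, 0, -1, 50, 0, 0, 0, 0, 0, -2, 50, 0, 0, 0, 0, 0, -2, 50]}}

```text
t: 9.12
tcp_pos: [0.5388, -0.2065, 0.1331]
tool_rot: [0.833, 0.553, 0.001, 0.001]
force: [-0.1, 2.6, 4.4]
finger_gap: 0.608
```

```bash
python3 r.py
```

```text
9.125 67.16 [ 0.5388 -0.2065  0.1331] [-0.1  2.6  4.4] [0.383 0.082 0.012] -0.063 0.6081
```

Emit:
{"fn": "drive_tool", "kwargs": {"motion": [0, 0, 0, 0, 0, -1, 50, 0, 0, 0, 0, 0, -2, 50, 0, 0, 0, 0, 0, -2, 50]}}

```text
t: 9.5
tcp_pos: [0.5387, -0.2066, 0.1331]
tool_rot: [0.823, 0.568, 0.001, 0.001]
force: [0.2, 1.8, 4.8]
finger_gap: 0.611
```

```bash
python3 r.py
```

```text
9.5 69.17 [ 0.5387 -0.2066  0.1331] [0.2 1.8 4.8] [ 0.371  0.074 -0.018] -0.059 0.6106
```

Emit:
{"fn": "drive_tool", "kwargs": {"motion": [0, 0, 0, 0, 0, -1, 50, 0, 0, 0, 0, 0, -2, 50, 0, 0, 0, 0, 0, -2, 50]}}

```text
t: 9.88
tcp_pos: [0.5387, -0.2066, 0.1331]
tool_rot: [0.813, 0.582, 0.001, 0.001]
force: [-0.6, 1.5, 5.1]
finger_gap: 0.614
```

```bash
python3 r.py
```

```text
9.875 71.19 [ 0.5387 -0.2066  0.1331] [-0.6  1.5  5.1] [ 0.399  0.08  -0.015] -0.064 0.6139
```

Emit:
{"fn": "drive_tool", "kwargs": {"motion": [0, 0, 0, 0, 0, -1, 50, 0, 0, 0, 0, 0, -2, 50, 0, 0, 0, 0, 0, -2, 50]}}

```text
t: 10.25
tcp_pos: [0.5385, -0.2067, 0.1331]
tool_rot: [0.803, 0.596, 0.0, 0.001]
force: [-0.5, 1.7, 4.5]
finger_gap: 0.609
```

```bash
python3 r.py
```

```text
10.25 73.21 [ 0.5385 -0.2067  0.1331] [-0.5  1.7  4.5] [ 0.302  0.133 -0.033] -0.078 0.6092
```

Emit:
{"fn": "drive_tool", "kwargs": {"motion": [0, 0, 0, 0, 0, -1, 50, 0, 0, 0, 0, 0, -1, 50]}}

```text
t: 10.5
tcp_pos: [0.5384, -0.2067, 0.1331]
tool_rot: [0.797, 0.603, 0.0, 0.001]
force: [-1.5, 1.1, 4.8]
finger_gap: 0.608
```

```bash
python3 r.py
```

```text
10.5 74.22 [ 0.5384 -0.2067  0.1331] [-1.5  1.1  4.8] [ 0.24   0.202 -0.076] -0.107 0.6076
```

Emit:
{"fn": "drive_tool", "kwargs": {"motion": [0, 0, 0, 0, 0, -1, 50, 0, 0, 0, 0, 0, -1, 50]}}

```text
t: 10.75
tcp_pos: [0.5383, -0.2068, 0.1331]
tool_rot: [0.792, 0.61, 0.0, 0.001]
force: [-1.1, 1.2, 5.0]
finger_gap: 0.604
```

```bash
python3 r.py; python3 -c "
from h import *
snap('wrist','wrist7.png')
b=cv2.imread('pics/wrist7.png')[90:380,200:440];cv2.imwrite('pics/z7.png',cv2.resize(b,None,fx=2,fy=2,interpolation=2))"
```

```text
10.75 75.22 [ 0.5383 -0.2068  0.1331] [-1.1  1.2  5. ] [ 0.259  0.222 -0.166] -0.173 0.604
```

View pics/z7.png

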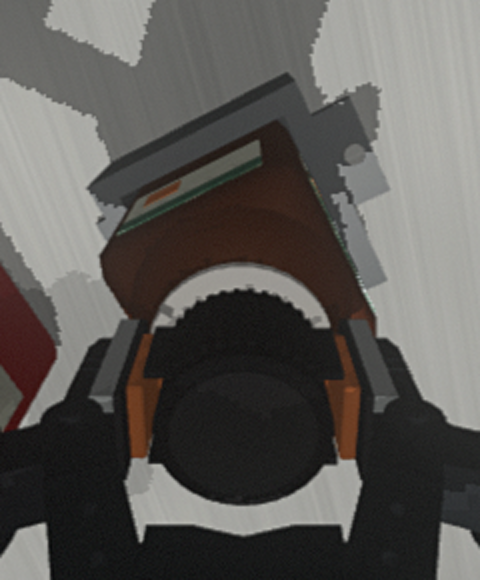

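Emit:
{"fn": "drive_tool", "kwargs": {"motion": [0, 0, 0, 0, 0, -0.7, 50, 0, 0, 0, 0, 0, -0.7, 50]}}

```text
t: 11.05
tcp_pos: [0.5383, -0.2068, 0.1331]
tool_rot: [0.788, 0.615, 0.0, 0.001]
force: [-1.0, 1.8, 4.7]
finger_gap: 0.606
```

```bash
python3 r.py
```

```text
11.05 75.92 [ 0.5383 -0.2068  0.1331] [-1.   1.8  4.7] [ 0.215  0.23  -0.187] -0.203 0.6063
```

Emit:
{"fn": "drive_tool", "kwargs": {"motion": [0, 0, 0, 0, 0, 1, 50, 0, 0, 0, 0, 0, 1.2, 50, 0, 0, -1, 0, 0, 1.2, 50, 0, 0, -2, 0, 0, 1.2, 50, 0, 0, -2, 0, 0, 1.2, 50]}}

```text
t: 11.68
tcp_pos: [0.5382, -0.2068, 0.1345]
tool_rot: [0.795, 0.607, 0.0, 0.001]
force: [0.5, -0.8, -3.7]
finger_gap: 0.609
```

```bash
python3 r.py
```

```text
11.675 74.72 [ 0.5382 -0.2068  0.1345] [ 0.5 -0.8 -3.7] [ 0.067 -0.08  -0.047] -0.062 0.609
```

Emit:
{"fn": "drive_tool", "kwargs": {"motion": [0, 0, -1, 0, 0, 0, 50, 0, 0, -2, 0, 0, 0, 50, 0, 0, -2, 0, 0, 0, 50]}}

```text
t: 12.05
tcp_pos: [0.5382, -0.2068, 0.1367]
tool_rot: [0.795, 0.607, 0.0, 0.001]
force: [0.7, 0.9, -1.6]
finger_gap: 0.612
```

```bash
python3 r.py; python3 -c "
from h import *
snap('scene','scene8.png')
b=cv2.imread('pics/scene8.png')[110:260,130:290];cv2.imwrite('pics/z8.png',cv2.resize(b,None,fx=4,fy=4,interpolation=2))"
```

```text
12.05 74.73 [ 0.5382 -0.2068  0.1367] [ 0.7  0.9 -1.6] [ 0.078  0.007 -0.02 ] -0.026 0.6121
```

View pics/z8.png

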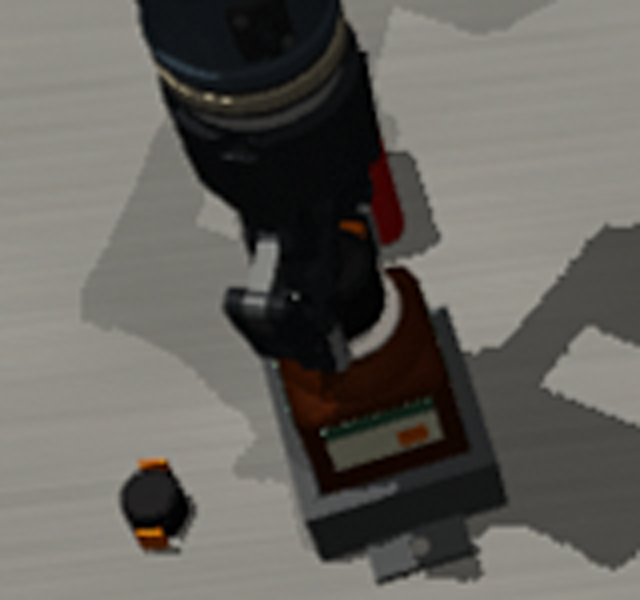

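Emit:
{"fn": "drive_tool", "kwargs": {"motion": [0, 0, -1.5, 0, 0, 0, 50, 0, 0, -3, 0, 0, 0, 50, 0, 0, -4, 0, 0, 0, 50, 0, 0, -4, 0, 0, 0, 50]}}

```text
t: 12.6
tcp_pos: [0.5383, -0.2068, 0.1409]
tool_rot: [0.795, 0.607, 0.0, 0.001]
force: [-0.3, 0.0, -0.5]
finger_gap: 0.611
```

```bash
python3 r.py; python3 -c "
from h import *
snap('scene','scene9.png');snap('wrist','wrist9.png')
b=cv2.imread('pics/scene9.png')[110:260,130:290];cv2.imwrite('pics/z9.png',cv2.resize(b,None,fx=4,fy=4,interpolation=2))"
```

```text
12.6 74.73 [ 0.5383 -0.2068  0.1409] [-0.3  0.  -0.5] [0.062 0.026 0.004] 0.007 0.6113
```

View pics/z9.png

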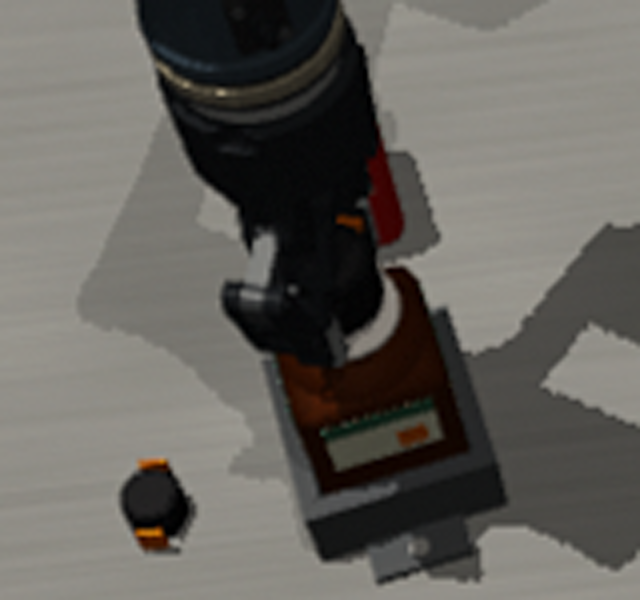

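View pics/wrist9.png

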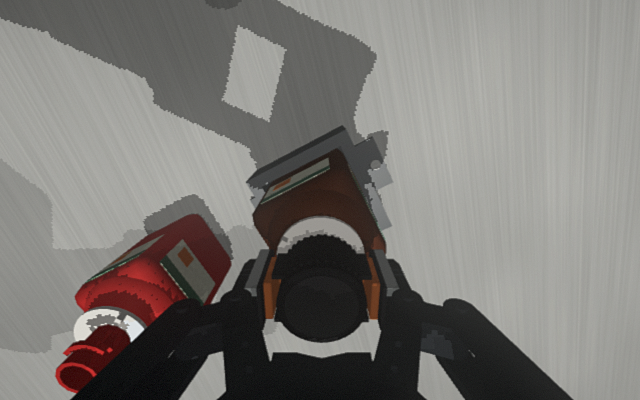

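Emit:
{"fn": "drive_tool", "kwargs": {"motion": [0, 0, -4, 0, 0, 0, 50, 0, 0, -12, 0, 0, 0, 50, 0, 0, -22, 0, 0, 0, 50, 0, 0, -34, 0, 0, 0, 50, 0, 0, -46, 0, 0, 0, 50, 0, 0, -56, 0, 0, 0, 50, 0, 0, -62, 0, 0, 0, 50, 0, 0, -64, 0, 0, 0, 50]}}

```text
t: 13.7
tcp_pos: [0.5382, -0.2068, 0.2053]
tool_rot: [0.795, 0.607, 0.0, 0.001]
force: [-0.2, -0.6, 0.4]
finger_gap: 0.612
```

```bash
python3 r.py; python3 -c "
from h import *
st()
snap('scene','scene10.png');snap('top','top10.png')
b=cv2.imread('pics/scene10.png')[100:300,130:500];cv2.imwrite('pics/z10.png',cv2.resize(b,None,fx=2,fy=2,interpolation=2))"
```

```text
13.7 74.73 [ 0.5382 -0.2068  0.2053] [-0.2 -0.6  0.4] [0.03  0.01  0.035] 0.001 0.6119
{'t': 13.7, 'q': [-0.5602, 0.493, 1.5857, -0.0007, 1.0602, -0.2933], 'tcp_pos': [0.5382, -0.2068, 0.2053], 'tool_rot': [0.7948, 0.6069, 0.0002, 0.0014], 'force': [-0.1987, -0.6115, 0.3797], 'ft_torque': [0.0305, 0.0097, 0.0354], 'finger_gap': 0.6119}
```

View pics/z10.png

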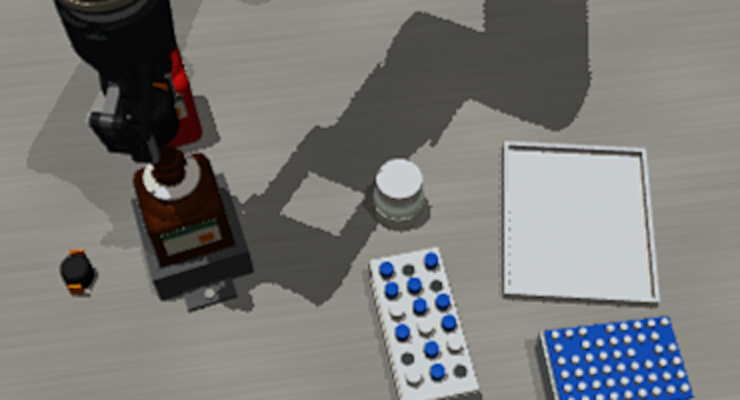

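Emit:
{"fn": "drive_tool", "kwargs": {"motion": [8, -2, 0, 0, 0, 0, 50, 25, -5, 0, 0, 0, 0, 50, 50, -10, 0, 0, 0, 0, 50, 80, -17, 0, 0, 0, 0, 50, 110, -23, 0, 0, 0, 0, 50, 140, -29, 0, 0, 0, 0, 50, 168, -35, 0, 0, 0, 0, 50, 190, -39, 0, 0, 0, 0, 50]}}

```text
t: 14.8
tcp_pos: [0.5498, -0.0105, 0.2043]
tool_rot: [0.794, 0.608, -0.0, 0.0]
force: [-0.2, -0.1, -0.6]
finger_gap: 0.611
```

```bash
python3 r.py
```

```text
14.8 74.82 [ 0.5498 -0.0105  0.2043] [-0.2 -0.1 -0.6] [ 0.017 -0.004 -0.035] -0.203 0.6107
```

Emit:
{"fn": "drive_tool", "kwargs": {"motion": [20, -4, 0, 0, 0, 0, 50, 45, -9, 0, 0, 0, 0, 50, 75, -15, 0, 0, 0, 0, 50, 105, -21, 0, 0, 0, 0, 50, 135, -27, 0, 0, 0, 0, 50, 162, -33, 0, 0, 0, 0, 50, 182, -37, 0, 0, 0, 0, 50, 188, -38, 0, 0, 0, 0, 50]}}

```text
t: 15.8
tcp_pos: [0.5619, 0.1824, 0.204]
tool_rot: [0.794, 0.608, -0.0, 0.0]
force: [-0.2, 0.8, -0.2]
finger_gap: 0.607
```

Emit:
{"fn": "drive_tool", "kwargs": {"motion": [0, 0, 10, 0, 0, 0, 50, 0, 0, 30, 0, 0, 0, 50, 0, 0, 55, 0, 0, 0, 50, 0, 0, 80, 0, 0, 0, 50, 0, 0, 105, 0, 0, 0, 50, 0, 0, 130, 0, 0, 0, 50, 0, 0, 145, 0, 0, 0, 50, 0, 0, 150, 0, 0, 0, 50]}}

```text
t: 16.8
tcp_pos: [0.5613, 0.1816, 0.0528]
tool_rot: [0.794, 0.608, -0.001, -0.0]
force: [-0.7, 0.9, -0.8]
finger_gap: 0.608
```

```bash
python3 r.py; python3 -c "
from h import *
st()
snap('scene','scene11.png');snap('wrist','wrist11.png')
b=cv2.imread('pics/scene11.png')[100:300,300:500];cv2.imwrite('pics/z11.png',cv2.resize(b,None,fx=3,fy=3,interpolation=2)[:600])"
```

```text
16.8 74.89 [0.5613 0.1816 0.0528] [-0.7  0.9 -0.8] [ 0.032 -0.027 -0.008] 0.0 0.6083
{'t': 16.8, 'q': [0.1242, 0.7313, 1.6495, -0.0017, 0.763, 0.3891], 'tcp_pos': [0.5613, 0.1816, 0.0528], 'tool_rot': [0.7939, 0.608, -0.0013, -0.0001], 'force': [-0.6621, 0.8601, -0.8171], 'ft_torque': [0.0316, -0.0271, -0.0079], 'finger_gap': 0.6083}
```

View pics/z11.png

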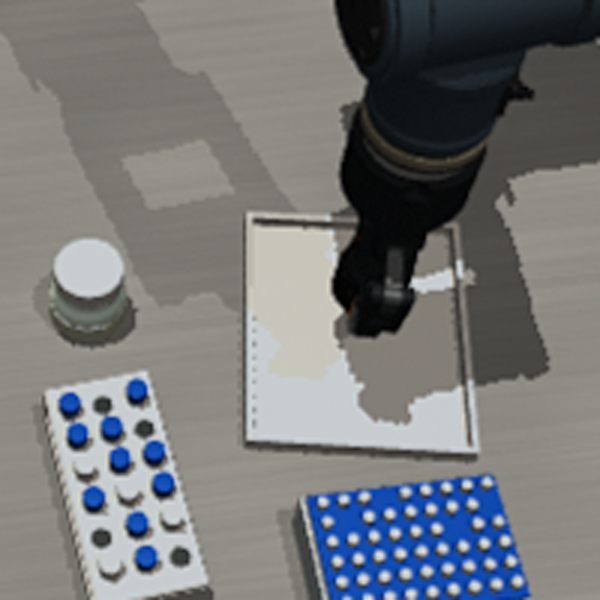

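View pics/wrist11.png

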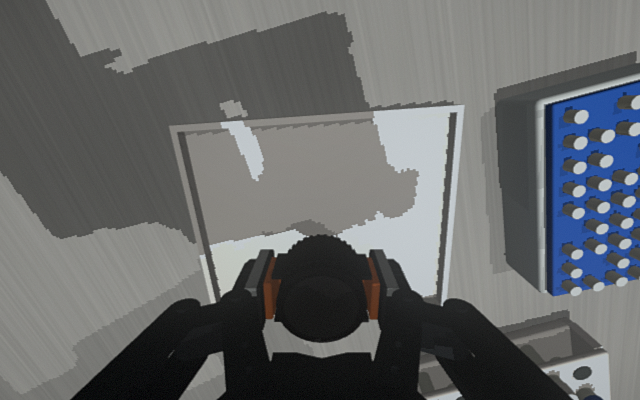

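Emit:
{"fn": "drive_tool", "kwargs": {"motion": [0, 0, 8, 0, 0, 0, 50, 0, 0, 20, 0, 0, 0, 50, 0, 0, 32, 0, 0, 0, 50, 0, 0, 40, 0, 0, 0, 50, 0, 0, 44, 0, 0, 0, 50, 0, 0, 44, 0, 0, 0, 50]}}

```text
t: 17.65
tcp_pos: [0.5617, 0.1819, 0.0093]
tool_rot: [0.794, 0.608, -0.001, 0.0]
force: [-0.2, -0.1, -0.1]
finger_gap: 0.608
```

```bash
python3 r.py
```

```text
17.65 74.91 [0.5617 0.1819 0.0093] [-0.2 -0.1 -0.1] [ 0.04  -0.031  0.051] 0.001 0.6082
```

Emit:
{"fn": "drive_tool", "kwargs": {"motion": [0, 0, 1.5, 0, 0, 0, 50, 0, 0, 3, 0, 0, 0, 50, 0, 0, 3, 0, 0, 0, 50]}}

```text
t: 18.02
tcp_pos: [0.5616, 0.1819, 0.0063]
tool_rot: [0.794, 0.608, -0.001, 0.0]
force: [0.0, 0.3, 0.4]
finger_gap: 0.611
```

```bash
python3 r.py
```

```text
18.025 74.91 [0.5616 0.1819 0.0063] [0.  0.3 0.4] [ 0.016  0.003 -0.019] 0.001 0.6107
```

Emit:
{"fn": "drive_tool", "kwargs": {"motion": [0, 0, 1, 0, 0, 0, 50, 0, 0, 2, 0, 0, 0, 50, 0, 0, 2, 0, 0, 0, 50]}}

```text
t: 18.4
tcp_pos: [0.5616, 0.1819, 0.0042]
tool_rot: [0.794, 0.608, -0.001, 0.0]
force: [0.2, 0.4, -0.4]
finger_gap: 0.609
```

```bash
python3 r.py
```

```text
18.4 74.92 [0.5616 0.1819 0.0042] [ 0.2  0.4 -0.4] [-0.062  0.014 -0.011] 0.001 0.6091
```

Emit:
{"fn": "drive_tool", "kwargs": {"motion": [0, 0, 1, 0, 0, 0, 50, 0, 0, 1.5, 0, 0, 0, 50, 0, 0, 1.5, 0, 0, 0, 50]}}

```text
t: 18.77
tcp_pos: [0.5616, 0.1819, 0.0027]
tool_rot: [0.794, 0.608, -0.001, 0.0]
force: [0.3, -0.1, -0.6]
finger_gap: 0.61
```

```bash
python3 r.py
```

```text
18.775 74.92 [0.5616 0.1819 0.0027] [ 0.3 -0.1 -0.6] [0.027 0.036 0.016] 0.001 0.6103
```

Emit:
{"fn": "drive_tool", "kwargs": {"motion": [0, 0, 1, 0, 0, 0, 50, 0, 0, 1.5, 0, 0, 0, 50, 0, 0, 1.5, 0, 0, 0, 50]}}

```text
t: 19.15
tcp_pos: [0.5615, 0.1819, 0.0011]
tool_rot: [0.794, 0.608, -0.001, 0.0]
force: [-0.7, 0.1, -0.6]
finger_gap: 0.61
```

```bash
python3 r.py
```

```text
19.15 74.91 [0.5615 0.1819 0.0011] [-0.7  0.1 -0.6] [ 0.029 -0.003  0.015] 0.001 0.6103
```

Emit:
{"fn": "drive_tool", "kwargs": {"motion": [0, 0, 1, 0, 0, 0, 50, 0, 0, 1, 0, 0, 0, 50]}}

```text
t: 19.4
tcp_pos: [0.5616, 0.1819, 0.0007]
tool_rot: [0.794, 0.608, -0.001, 0.0]
force: [-0.9, -0.9, 4.2]
finger_gap: 0.61
```

```bash
python3 r.py
```

```text
19.4 74.92 [0.5616 0.1819 0.0007] [-0.9 -0.9  4.2] [-0.102  0.079 -0.058] -0.014 0.6096
```

Emit:
{"fn": "drive_tool", "kwargs": {"motion": [0, 0, 0, 0, 0, 0, 54, 0, 0, 0, 0, 0, 0, 57, 0, 0, 0, 0, 0, 0, 60, 0, 0, 0, 0, 0, 0, 64, 0, 0, 0, 0, 0, 0, 70, 0, 0, 0, 0, 0, 0, 76, 0, 0, 0, 0, 0, 0, 80]}}

```text
t: 20.27
tcp_pos: [0.5616, 0.1819, 0.0008]
tool_rot: [0.794, 0.608, -0.001, 0.0]
force: [-0.5, 0.7, 0.1]
finger_gap: 0.938
```

```bash
python3 r.py; python3 -c "
from h import *
snap('wrist','wrist12.png')"
```

```text
20.275 74.92 [0.5616 0.1819 0.0008] [-0.5  0.7  0.1] [-0.044  0.01  -0.023] 0.0 0.9375
```

View pics/wrist12.png

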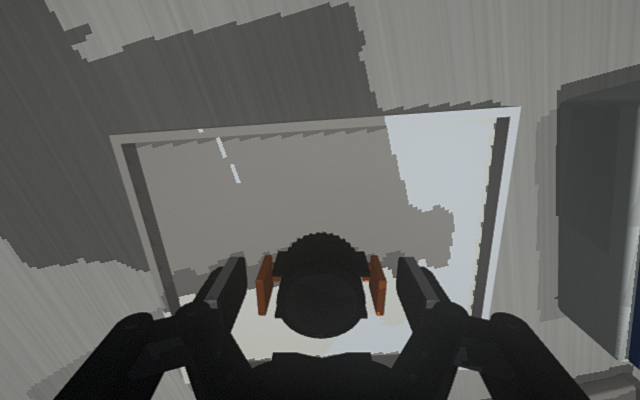

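Cap is free and upright between open fingers. Retreat straight up.

Emit:
{"fn": "drive_tool", "kwargs": {"motion": [0, 0, -5, 0, 0, 0, 80, 0, 0, -15, 0, 0, 0, 80, 0, 0, -35, 0, 0, 0, 80, 0, 0, -60, 0, 0, 0, 80, 0, 0, -90, 0, 0, 0, 80, 0, 0, -120, 0, 0, 0, 80, 0, 0, -145, 0, 0, 0, 80, 0, 0, -160, 0, 0, 0, 80]}}

```text
t: 21.32
tcp_pos: [0.5623, 0.1822, 0.1629]
tool_rot: [0.794, 0.608, 0.0, 0.001]
force: [1.3, -0.6, 0.2]
finger_gap: 0.935
```

Emit:
{"fn": "drive_tool", "kwargs": {"motion": [-15, 0, 0, 0, 0, 0, 80, -40, 0, -10, 0, 0, 0, 80, -70, 0, -20, 0, 0, 0, 80, -100, 0, -20, 0, 0, 0, 80, -120, 0, -20, 0, 0, 0, 80, -130, 0, -20, 0, 0, 0, 80, -130, 0, -20, 0, 0, 0, 80]}}

```text
t: 22.2
tcp_pos: [0.5283, 0.0563, 0.1826]
tool_rot: [0.794, 0.608, 0.0, 0.001]
force: [0.3, -1.0, 0.5]
finger_gap: 0.937
```

```bash
python3 r.py; python3 -c "
from h import *
snap('scene','scene13.png');snap('wrist','wrist13.png');snap('top','top13.png')
A=cv2.imread('pics/scene13.png')
cv2.imwrite('pics/z13.png',cv2.resize(A[120:320,150:500],None,fx=2.2,fy=2.2,interpolation=2))"
```

```text
22.2 74.85 [0.5283 0.0563 0.1826] [ 0.3 -1.   0.5] [0.003 0.    0.046] -0.033 0.9373
```

View pics/z13.png

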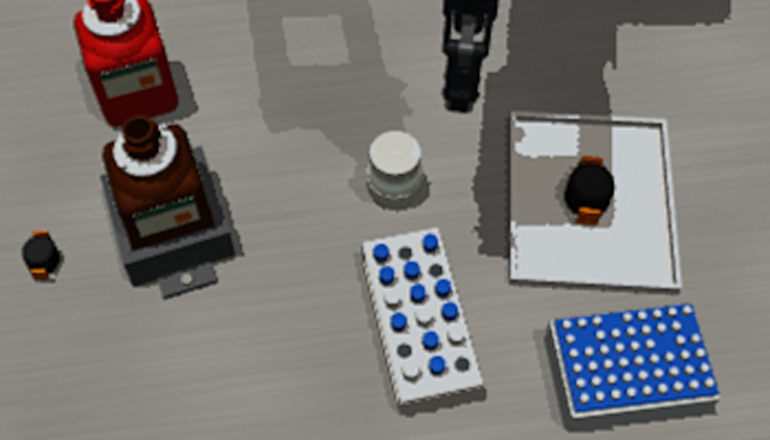

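View pics/top13.png

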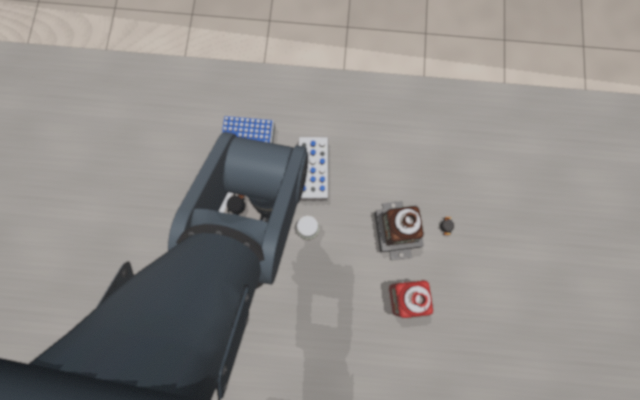

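```bash
python3 -c "
from h import *
A=np.load('pics/scene13.npz');print(ray(A,418,204,.036))
st();print(manip.sign_off())"
```

```text
[0.56419603 0.1768756  0.036     ]
{'t': 22.35, 'q': [-0.1021, 0.4685, 1.7176, -0.0006, 0.9535, 0.1607], 'tcp_pos': [0.5287, 0.0573, 0.1829], 'tool_rot': [0.7935, 0.6085, 0.0005, 0.0008], 'force': [0.0401, 0.4975, 0.3067], 'ft_torque': [0.0177, 0.0191, -0.0335], 'finger_gap': 0.9354}
the job is handed in; nothing more can be done
None
```

The bottle is open and its cap is standing upright in the tray. I handed the job in at about 22 s; no verdict was reported.

- **Squeeze and turn:** I squeezed both tabs with a grip set to 25 N. I turned the cap anticlockwise until it stopped turning freely, after about 62°, where the torque rose to about 0.2 N m (limit 0.4).
- **Lift:** I backed off about 1° and lifted straight up. The pull peaked briefly at about 4 N, then dropped to roughly the cap's own weight.
- **Set-down:** I lowered the cap until it touched the tray floor at about 4 N, opened the fingers and moved the arm clear.

**Last checks:** In the last pictures the cap is upright and about 5 mm from the tray's centre. The bottle is upright and seated in its holder. The tip rack, tube rack, jar and both look-alikes look unmoved. The force reading was near zero.

**What disagreed:**
- The camera estimates of the cap's position differed by up to 5 mm across the bench and 3 mm in height. I centred the grasp on how the tabs sat between the fingers in the wrist picture.
- During the squeeze the tool pressed down on the cap with about 9 N. This fell to 3 to 5 N while turning.
- I did not see the tab travel or the grip force on the cap directly. I judged the tabs fully pressed from the finger opening, about 52 mm against the 53 mm expected.

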